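# Set the conveyor drive to service and hold its cover shut

## Robot

A 6-joint arm with a two-finger parallel gripper is mounted at the origin on the work surface. World frame = base frame: x ahead of the robot, y to its left, z up, the work surface at z = 0. Lengths are in m, angles in rad, forces in N, time in s.
With the tool pointing down it reaches from about 0.35 to 0.975 m from the base axis. Payload 4.9 kg.
Tool frame: the origin (TCP) lies midway between the tips of the shut fingers; the grasp point (between the pads) lies 19 mm behind it; z points along the fingers, x is the direction in which the jaws open and shut, and the axes are right-handed (so a half turn about z gives the same grasp; the last joint's range is limited). The gripper opens to 85 mm and grips with 20 to 120 N. Pads are 22 mm wide; open, the fingers measure 114 mm over their backs; the gripper's body (76 mm by 85 mm) begins 54 mm behind the grasp point. The pads swing forward as they close: fully open they stand 13 mm farther back than shut.
Start: joints at [1.223, 0.053, 1.613, -0, 1.476, -0.119], TCP at [0.142, 0.609, 0.231] pointing down, gripper open.
Joint ranges: [-3.01, 3.01], [-1.01, 2.22], [0.06, 2.58], [-1.02, 4.17], [0.09, 2.62], [-3.14, 3.14]. Speed limits (rad/s): [2.57, 2.57, 3.14, 3.14, 3.14, 3.14].

## Interface

Orientations are given as a rotation vector (axis times angle).
In Python, from station import ctrl gives the robot as it stands.
- The arm moves only by the tool step_arm, never from a script. Its argument "increments" is text: rows parted by semicolons, each of 6 numbers parted by spaces: the shift along the tool's x, y, z as a fraction of full scale, then the turn, a rotation vector about the tool's x, y, z as a fraction of full scale. In form: x y z rx ry rz; .... A call has 1 to 12 rows; each row shifts and turns the commanded pose from where the row before left it, along the tool's axes as they then stand; what a row does not reach is not made up. Full scale, the value 1, is 0.025 m for a shift and 0.1 rad for a turn. A row lasts 1/12 s, in which the tool goes at most 41.7 mm and 7.16 degrees, less where a joint would pass 70% of its speed; a pose out of reach is approached as far as the arm can. A call with a number of a shift or a turn outside -1 to 1 is refused whole. A call with a gripper value outside its range is refused whole. "fingers" is the opening, from -1 (shut) to 1 (fully open), so that 0 is half open, set as the call begins (left out, the last holds). The fingers move at their own pace and stop on an object; "newtons" is the grip in N (left out, the last holds). Time passes only in rows, so rows that do not move let the fingers close. It gives the time, the measured TCP pose, the force and the opening at its end, in the units of the state.
- ctrl.get_obs(): the state, without advancing time (a new reading comes with each control period).
- ctrl.get_image(name): name is "side" or "top"; returns a dict with "pixels" (480x640x3 uint8, red, green, blue), "intrinsics" (3x3 intrinsics, pixels), "eye" and "orientation" of the camera in the world. Camera axes: x right, y down, z forward; pixel columns grow to the right and rows downward; lengths in m; the calibration is good to about 2 mm. A picture is of the moment at which its call begins. There is no depth.
- ctrl.finish_job(): hands the job in, once; it reports no verdict.
The state is a dict: "t": time; "q": joint angles; "dq": joint speeds; "effort": joint torques, N m; "tool_pos": TCP position; "tool_rot": TCP orientation; "contact_force": force on the tool from outside, world axes, zero at the start; "wrist_torque": the same for the moment, N m; "opening": finger opening in m.
Only numpy, scipy, OpenCV 4.12 (cv2) and the standard library are available. Lean on these libraries where they do the work, as an engineer would, in place of code of your own. Each camera call takes 0.05 s, during which the arm holds its last target.

## Task

Set the soap conveyor's drive unit to service by pressing its keys down fully, one at a time: the round key, then the square key, then the long bar key. Then turn the quarter-turn fastener clockwise until its bar lines up with the slot in the raised cover, let go of it, and press the cover down with the fingertips until it is flush on its frame, finishing while you still hold it pressed there. Leave the soap bars and the jar where they are.

Things in the scene. Friction and masses are not known exactly. Their poses are not given: they have to be found in the camera images.
- machine: Low grey drive unit of a soap-bar conveyor, fixed: housing 200 (x) x 400 (y) x 45 mm, origin under its centre at bench height, z up; rollers up to 50 mm high on its +x side out to x = 250 mm. Around its +y part a steel frame 60 mm high under the cover, with guide pins 80 mm high at the cover's corners. Three keys in a row along x at y = -140 mm, x = -55, 0, 55 mm, in varying order.
- cover (a joint): Flat aluminium cover 170 (machine x) x 220 (y) x 4 mm, centred at machine x 0, y 70 mm. Slides straight down on springs: 0 = raised, top face 76 mm above the bench; 0.012 m = flush on its frame, top face 64 mm. Springs lift it when let go: 4 N to start, 9 N fully down. Its slot round the fastener is 58 mm (machine x) x 17 mm (y).
- cover_press (a point): Point on the top face of the cover, on its plain flat area at machine x 0, y 10 mm, 110 mm from the fastener's axis: a good place to press.
- fastener (a joint): Quarter-turn fastener, dark steel, upright axis at machine x 0, y 120 mm. Rad, grows clockwise from above: 0 = bar crosswise to the cover's slot (along machine y), 1.571 = in line with it (along machine x); stops at 0 and 1.64; starts at 0.15 to 0.75. Friction 0.06 N m. Ears 50 x 10 mm under the cover, parallel to the bar, block the cover after 1.5 mm unless within about 0.13 rad of the slot.
- fastener_grip (a point): Point on the fastener's axis at the height to grip, 105 mm above the bench. The grip is an upright flat bar 36 mm long (this point's x), 10 mm thick (this point's y), from 84 to 116 mm above the bench; 8 mm of clear gap is below it over the raised cover.
- key_round_top (a point): Centre of the top face of the black round key, diameter 28 mm, 67 mm above the bench when the key is up; x, y parallel to the machine's x, y.
- key_round (a joint): Black round key, diameter 28 mm, 14 mm proud of its 46 x 56 mm white base plate; its joint is how far it is pressed, m: 0 = up, 0.006 = fully down; springs back; about 1.5 N to start and 5 N fully down.
- key_square_top (a point): Centre of the top face of the black square key, 28 x 28 mm, 67 mm above the bench when the key is up; x, y parallel to the machine's x, y.
- key_square (a joint): Black square key, 28 x 28 mm, 14 mm proud of its 46 x 56 mm white base plate; its joint is how far it is pressed, m: 0 = up, 0.006 = fully down; springs back; about 1.5 N to start and 5 N fully down.
- key_bar_top (a point): Centre of the top face of the black long bar key, 16 mm (machine x) x 44 mm (machine y), 67 mm above the bench when the key is up; x, y parallel to the machine's x, y.
- key_bar (a joint): Black long bar key, 16 mm (machine x) x 44 mm (machine y), 14 mm proud of its 46 x 56 mm white base plate; its joint is how far it is pressed, m: 0 = up, 0.006 = fully down; springs back; about 1.5 N to start and 5 N fully down.
- soap_a: Loose bar of soap, 80 x 55 x 28 mm, origin at the centre of its underside; bystander, to be left alone.
- soap_b: Loose bar of soap, 80 x 55 x 28 mm, origin at the centre of its underside; bystander, to be left alone.
- jar: Loose closed amber jar, diameter 60 mm, 85 mm high, origin at the centre of its underside; bystander, to be left alone.

How it is judged:
By the outcome, as a careful person would: the job done as asked, in the order asked, and still so for the second after the job is handed in, while the arm keeps its last pose, push and grip.
It also fails if it takes over 61 s, if anything falls off the work surface, if the arm or the gripper's body presses on something with over 40 N, if the wrist force passes 120 N, or if a joint passes its speed limit or range.

## Working session

There is one attempt and no reset: what is moved stays moved. The work goes in short steps, Python scripts to look and compute and a tool call to move; the robot and the scene stay as the last step left them, time stands still between calls to the robot, and variables do not carry over. Pictures are saved under pics/ and viewed, and the job is handed in when it is done.

Besides the shell and the picture viewer there is one more tool, called after "Emit:" by a JSON object that holds its "op" and its "data". step_arm: Moves the arm, as the interface text tells. Shift numbers are shares of 0.025 m and turn numbers shares of 0.1 rad, none past 1 either way. Its arguments: {"type":"object","properties":{"increments":{"type":"string"},"fingers":{"type":"number"},"newtons":{"type":"number"}},"required":["increments"]}

```bash
mkdir -p pics; ls
python3 - <<'E'
from station import ctrl
import cv2
o=ctrl.get_obs(); print({k:o[k] for k in ('t','tool_pos','tool_rot','contact_force','opening')})
for n in('top','side'):
    d=ctrl.get_image(n); cv2.imwrite(f'pics/{n}0.png',d['pixels'][:,:,::-1]); print(n,d['intrinsics'],d['eye'],d['orientation'])
E
```

```text
pics
{'t': 0.0, 'tool_pos': array([0.14154092, 0.6081127 , 0.23008389]), 'tool_rot': array([ 2.45968773,  1.95262867, -0.00274017]), 'contact_force': array([ 0.13034358, -0.73677365,  0.11059799]), 'opening': 0.08512491233882527}
top [[570.99736703   0.         322.13239839]
 [  0.         570.99736703 240.69190652]
 [  0.           0.           1.        ]] [0.30240216 0.01767073 1.39500385] [-2.11097677  2.12409344 -0.20415668]
side [[481.81524863   0.         314.86314832]
 [  0.         481.81524863 233.41154764]
 [  0.           0.           1.        ]] [-0.07721935 -0.54721801  0.71741924] [-2.0504645   0.90727587 -0.45041352]
```

View pics/top0.png

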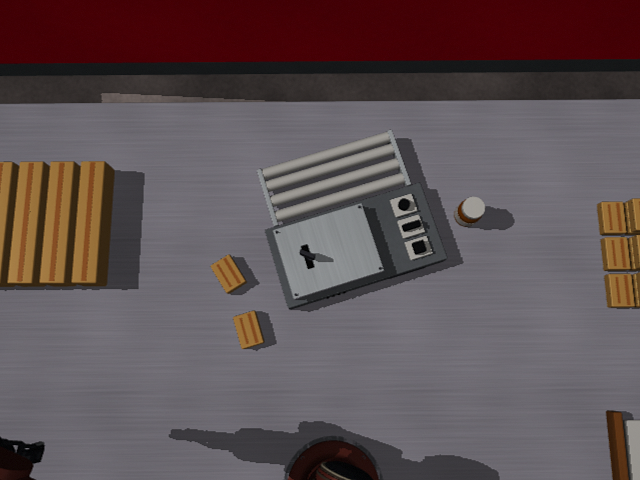

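View pics/side0.png

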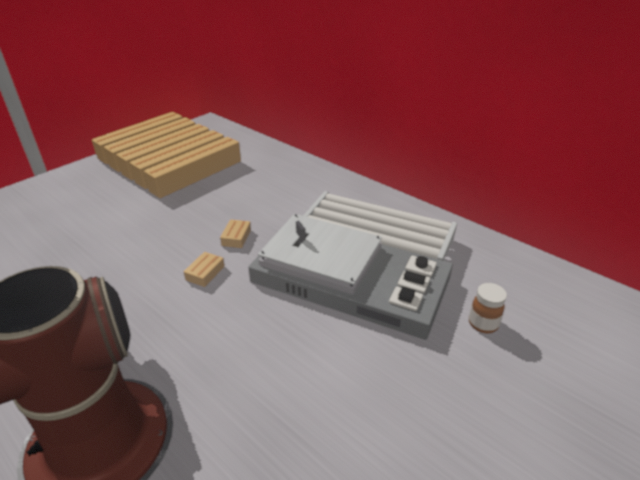

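The top view shows the keys at about (404,205) round, (411,226) bar and (420,247) square. The fastener is near (308,256), with the cover around it. Next I'll measure these precisely.

```bash
cat > h.py <<'E'
from station import ctrl
import cv2, numpy as np
from scipy.spatial.transform import Rotation as R
def ray(d,u,v,z):
    K=d['intrinsics'];r=R.from_rotvec(d['orientation']).as_matrix()@np.linalg.solve(K,[u,v,1]);e=np.array(d['eye'])
    return e+r*(z-e[2])/r[2]
def proj(d,p):
    q=R.from_rotvec(d['orientation']).as_matrix().T@(np.array(p)-d['eye']);q=d['intrinsics']@q;return q[:2]/q[2]
E
python3 - <<'E'
from h import *
for n,(x0,x1,y0,y1) in {'top':(255,450,180,310),'side':(240,460,190,335)}.items():
    d=ctrl.get_image(n);im=d['pixels'][:,:,::-1];
    c=cv2.resize(im[y0:y1,x0:x1],None,fx=4 if n=='top' else 3.5,fy=4 if n=='top' else 3.5,interpolation=cv2.INTER_CUBIC);cv2.imwrite(f'pics/{n}z.png',c)
d=ctrl.get_image('top');im=d['pixels'][:,:,::-1];hsv=cv2.cvtColor(im,cv2.COLOR_BGR2HSV)
g=im.max(2)
m=((g<25)).astype(np.uint8);m[:180]=0;m[310:]=0;m[:,:280]=0;m[:,450:]=0
k,l,s,c=cv2.connectedComponentsWithStats(m)
for i in range(1,k):
    if s[i,4]>15: print('dark',s[i],c[i],ray(d,*c[i],0.067)[:2])
m=((g>195)).astype(np.uint8);m[:180]=0;m[310:]=0;m[:,:385]=0;m[:,450:]=0
k,l,s,c=cv2.connectedComponentsWithStats(m)
for i in range(1,k):
    if s[i,4]>30:
        cn=cv2.findContours((l==i).astype(np.uint8),0,2)[0][0];r=cv2.minAreaRect(cn);print('white',s[i],r,ray(d,*r[0],0.053)[:2])
m=((g>120)).astype(np.uint8);m[:195]=0;m[305:]=0;m[:,:268]=0;m[:,388:]=0
E
```

```text
dark [399 199  11  11  93] [403.58064516 204.19354839] [ 0.6529378  -0.17515609]
dark [402 221  19  10 113] [410.99115044 225.42477876] [ 0.60061702 -0.19104989]
dark [412 241  14  13 129] [418.70542636 246.91472868] [ 0.54844142 -0.20740297]
dark [302 245   7   7  32] [304.96875 248.03125] [0.54750537 0.06152358]
dark [300 253  14  16  79] [308.25316456 260.81012658] [0.51686102 0.05379   ]
dark [400 266  26   9  28] [412.32142857 270.28571429] [ 0.49279643 -0.1902856 ]
```

View pics/topz.png

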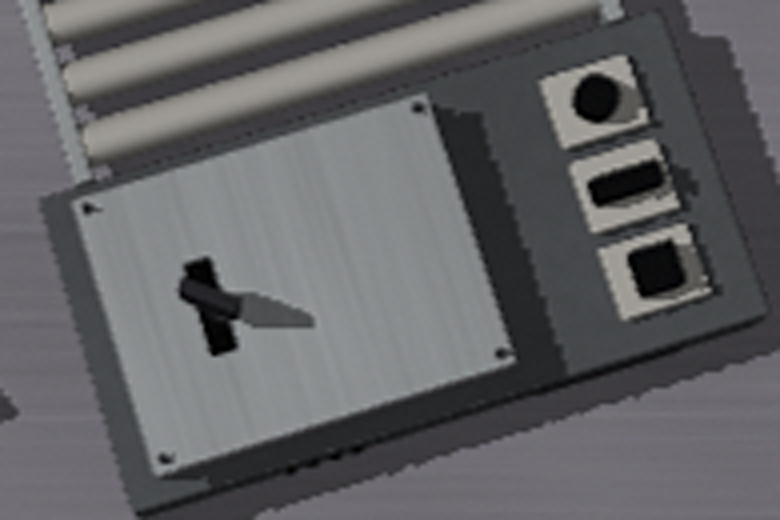

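View pics/sidez.png

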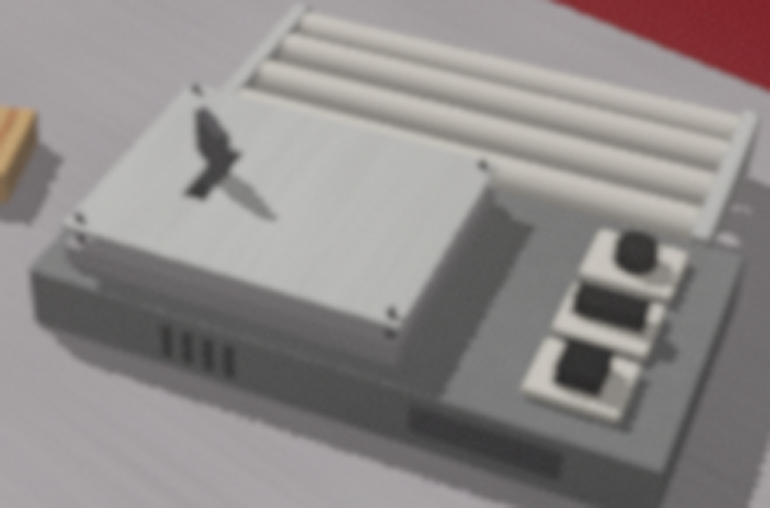

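The zoomed views show the cover corners and the bar, which sits roughly 0.65 rad into its turn. I'll fit the machine pose from the corners and keys.

```bash
cat >> h.py <<'E'
def fit(P,W):
    P=np.array(P,float);W=np.array(W,float);a=P-P.mean(0);b=W-W.mean(0)
    th=np.arctan2((a[:,0]*b[:,1]-a[:,1]*b[:,0]).sum(),(a*b).sum());c,s=np.cos(th),np.sin(th);M=np.array([[c,-s],[s,c]])
    t=W.mean(0)-M@P.mean(0);return th,t,(W-(P@M.T+t))*1000
E
python3 - <<'E'
from h import *
d=ctrl.get_image('top');im=d['pixels'][:,:,::-1];g=im.max(2)
z=lambda X,Y:((X+.5)/4-.5+255,(Y+.5)/4-.5+180)
C=[ray(d,*z(*p),.076)[:2] for p in [(72,200),(428,94),(514,358),(160,477)]]
PC=[(.085,.18),(.085,-.04),(-.085,-.04),(-.085,.18)]
m=(g<25).astype(np.uint8)
Kk=[]
for (x,y) in [(404,204),(411,225),(419,247)]:
    k,l,s,c=cv2.connectedComponentsWithStats(m); i=l[y,x]
    cn=cv2.findContours((l==i).astype(np.uint8),0,2)[0][0];r=cv2.minAreaRect(cn);Kk.append(ray(d,*r[0],.067)[:2])
PK=[(.055,-.14),(0,-.14),(-.055,-.14)]
# white plate corners zoom, z=.053
W=[[(540,78),(628,55),(650,130),(562,151)],[(568,158),(655,139),(682,212),(596,233)],[(599,243),(686,224),(713,297),(624,321)]]
PW=PK; WW=[np.mean([ray(d,*z(*p),.053)[:2] for p in w],0) for w in W]
for P,Q in((PC,C),(PK,Kk),(PW,WW),(PC+PK,C+Kk),(PC+PK+PW,C+Kk+WW)):
    th,t,e=fit(P,Q);print(th,t);print(e.round(1).tolist())
c,s=np.cos(th),np.sin(th);M=np.array([[c,-s],[s,c]])
print('M',th,t)
for n,p,zz in(('round',(.055,-.14),.067),('bar',(0,-.14),.067),('sq',(-.055,-.14),.067),('fast',(0,.12),.116),('press',(0,.01),.076)):
    w=M@p+t;print(n,w,[proj(ctrl.get_image(v),[*w,zz]).round(1) for v in('top','side')])
# bar ends in side/top zoom
a=ray(d,*z(181,287),.116);b=ray(d,*z(240,307),.116);print('bar',np.arctan2(*(a-b)[1::-1]),a,b,(a+b)/2)
E
```

```text
0.3025088158536115 [ 0.56230002 -0.05983712]
[[0.8, 0.4], [-1.5, -1.2], [1.6, 2.4], [-0.9, -1.6]]
0.29818321985175156 [ 0.55976887 -0.05736714]
[[-0.1, 0.1], [0.0, -0.1], [0.0, 0.1]]
0.3053060707898111 [ 0.559825   -0.05943746]
[[-0.9, -0.2], [0.5, -0.1], [0.4, 0.3]]
0.2971154439044053 [ 0.56107038 -0.05882349]
[[0.9, -0.5], [-0.2, -1.7], [3.2, 1.0], [-0.4, -3.3], [-1.2, 1.6], [-1.1, 1.4], [-1.1, 1.5]]
0.29707678877905663 [ 0.56102735 -0.05890499]
[[1.0, -0.4], [-0.1, -1.7], [3.2, 1.1], [-0.4, -3.2], [-1.2, 1.7], [-1.1, 1.5], [-1.1, 1.6], [-1.2, 0.1], [0.4, -0.3], [0.4, -0.4]]
M 0.29707678877905663 [ 0.56102735 -0.05890499]
round [ 0.65459983 -0.17667252] [array([404.2, 203.5]), array([421.1, 259.3])]
bar [ 0.60200904 -0.19277247] [array([411.7, 224.8]), array([413.8, 274.9])]
sq [ 0.54941824 -0.20887241] [array([419.3, 246.5]), array([405.9, 291.8])]
fast [0.5259002  0.05583857] [array([306.8, 253.5]), array([299.3, 224.2])]
press [ 0.55810009 -0.04934302] [array([352. , 242.6]), array([345.7, 252.1])]
bar 1.233668273496308 [0.53080157 0.07149609 0.116     ] [0.51905169 0.03797372 0.116     ] [0.52492663 0.0547349  0.116     ]
```

Run:
```python
from h import *
for n,(x0,x1,y0,y1) in {'top':(285,335,235,275),'side':(280,330,210,250)}.items():
    d=ctrl.get_image(n);im=d['pixels'][:,:,::-1];
    cv2.imwrite(f'pics/{n}f.png',cv2.resize(np.clip(im[y0:y1,x0:x1]*1.5,0,255).astype(np.uint8),None,fx=14,fy=14,interpolation=cv2.INTER_NEAREST))
```

```text
(no output)
```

View pics/topf.png

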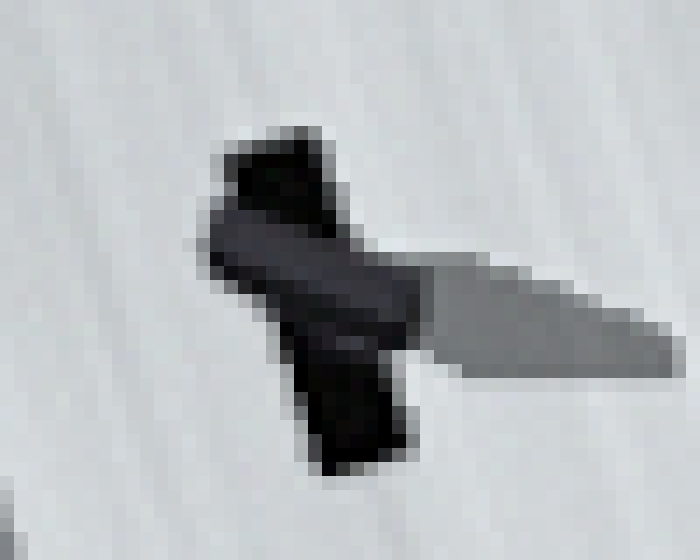

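View pics/sidef.png

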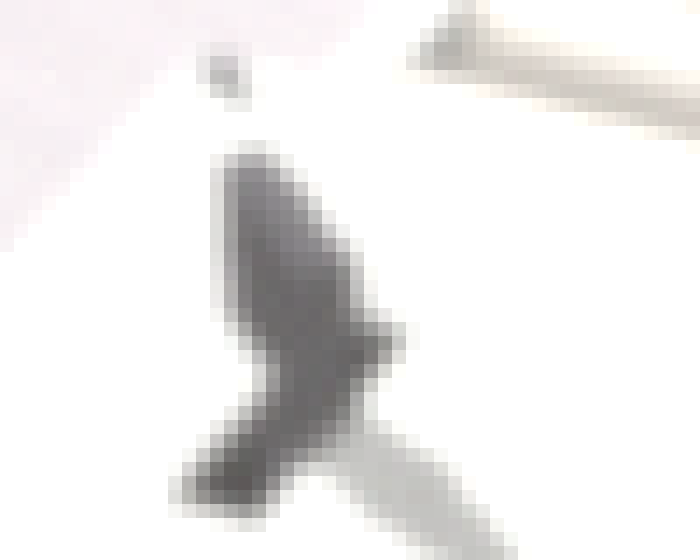

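Machine yaw is about 0.30 rad, with the origin near (0.561, -0.059). The bar is at about 0.6 rad. First I'll align the tool with the machine axes and shut the fingers.

Emit:
{"op": "step_arm", "data": {"increments": "0 0 0 0 0 1;0 0 0 0 0 1;0 0 0 0 0 1;0 0 0 0 0 1;0 0 0 0 0 1;0 0 0 0 0 1;0 0 0 0 0 1;0 0 0 0 0 1;0 0 0 0 0 1;0 0 0 0 0 1;0 0 0 0 0 0.45;0 0 0 0 0 0", "fingers": -1, "newtons": 30}}

```text
t: 1.9
tool_pos: [0.1418, 0.6087, 0.2313]
tool_rot: [-3.107, -0.464, -0.0]
contact_force: [-0.2, -0.2, 1.0]
opening: 0.0001
```

```bash
cat >> h.py <<'E'
TH=0.297;T0=np.array([0.561,-0.0589])
def mw(x,y):
    c,s=np.cos(TH),np.sin(TH);return np.array([c*x-s*y,s*x+c*y])+T0
def rep(target=None):
    o=ctrl.get_obs();Rm=R.from_rotvec(o['tool_rot']).as_matrix();p=np.array(o['tool_pos'])
    print('t',round(o['t'],2),'p',p.round(4),'xang',round(float(np.arctan2(Rm[1,0],Rm[0,0])),3),'zax',Rm[:,2].round(3),'F',np.round(o['contact_force'],2),'open',round(o['opening'],4))
    if target is not None: print('steps to target (full-scale)',(Rm.T@(np.array(target)-p)/.025).round(2))
E
python3 - <<'E'
from h import *
rep([*mw(.055,-.14),.231])
rep([*mw(.055,-.14),.09])
E
```

```text
t 1.9 p [0.1418 0.6087 0.2313] xang 0.296 zax [ 0.  0. -1.] F [-0.18 -0.18  1.05] open 0.0001
steps to target (full-scale) [1.044e+01 3.604e+01 1.000e-02]
t 1.9 p [0.1418 0.6087 0.2313] xang 0.296 zax [ 0.  0. -1.] F [-0.18 -0.18  1.05] open 0.0001
steps to target (full-scale) [10.44 36.04  5.65]
```

Emit:
{"op": "step_arm", "data": {"increments": "0.29 1 0 0 0 0;0.29 1 0 0 0 0;0.29 1 0 0 0 0;0.29 1 0 0 0 0;0.29 1 0 0 0 0;0.29 1 0 0 0 0;0.29 1 0 0 0 0;0.29 1 0 0 0 0;0.29 1 0 0 0 0;0.29 1 0 0 0 0;0.29 1 0 0 0 0;0.29 1 0 0 0 0"}}

```text
t: 2.9
tool_pos: [0.3132, 0.3462, 0.2315]
tool_rot: [-3.106, -0.467, -0.001]
contact_force: [0.2, -0.5, -1.1]
opening: 0.0003
```

Emit:
{"op": "step_arm", "data": {"increments": "0.29 1 0 0 0 0;0.29 1 0 0 0 0;0.29 1 0 0 0 0;0.29 1 0 0 0 0;0.29 1 0 0 0 0;0.29 1 0 0 0 0;0.29 1 0 0 0 0;0.29 1 0 0 0 0;0.29 1 0 0 0 0;0.29 1 0 0 0 0;0.29 1 0 0 0 0;0.29 1 0 0 0 0"}}

```text
t: 3.9
tool_pos: [0.4843, 0.0847, 0.2315]
tool_rot: [3.107, 0.467, 0.001]
contact_force: [0.7, 0.7, -0.3]
opening: 0.0001
```

Emit:
{"op": "step_arm", "data": {"increments": "0.29 1 0 0 0 0;0.29 1 0 0 0 0;0.29 1 0 0 0 0;0.29 1 0 0 0 0;0.29 1 0 0 0 0;0.29 1 0 0 0 0;0.29 1 0 0 0 0;0.29 1 0 0 0 0;0.29 1 0 0 0 0;0.29 1 0 0 0 0;0.29 1 0 0 0 0;0.29 1 0 0 0 0"}}

```text
t: 4.9
tool_pos: [0.6553, -0.1767, 0.2312]
tool_rot: [-3.107, -0.467, 0.0]
contact_force: [0.2, 1.0, 1.0]
opening: -0.0002
```

Run:
```python
from h import *
rep([*mw(.055,-.14),.09])
```

```text
t 4.9 p [ 0.6553 -0.1767  0.2312] xang 0.298 zax [-0.  0. -1.] F [0.22 1.01 0.98] open -0.0002
steps to target (full-scale) [-0.03 -0.01  5.65]
```

Positioning is right on target. I'll descend to z≈0.075 and take a picture to check alignment over the round key.

Emit:
{"op": "step_arm", "data": {"increments": "0 0 1 0 0 0;0 0 1 0 0 0;0 0 1 0 0 0;0 0 1 0 0 0;0 0 1 0 0 0;0 0 1 0 0 0;0 0 0.2 0 0 0;0 0 0 0 0 0"}}

```text
t: 5.57
tool_pos: [0.6529, -0.1748, 0.0734]
tool_rot: [-3.104, -0.466, 0.008]
contact_force: [-0.6, 0.7, -0.6]
opening: 0.0
```

Run:
```python
from h import *
rep([*mw(.055,-.14),.067])
for n,(x0,x1,y0,y1) in {'top':(370,470,165,265),'side':(370,470,220,320)}.items():
    d=ctrl.get_image(n);im=d['pixels'][:,:,::-1];cv2.imwrite(f'pics/{n}k1.png',cv2.resize(im[y0:y1,x0:x1],None,fx=5,fy=5,interpolation=cv2.INTER_CUBIC))
cv2.imwrite('pics/k1.png',np.hstack([cv2.imread('pics/topk1.png'),cv2.imread('pics/sidek1.png')])[::1,::1]);
a=cv2.imread('pics/k1.png');cv2.imwrite('pics/k1.png',cv2.resize(a,(800,400)))
```

```text
t 5.57 p [ 0.6529 -0.1748  0.0734] xang 0.298 zax [-0.005  0.002 -1.   ] F [-0.56  0.68 -0.59] open 0.0
steps to target (full-scale) [0.04 0.09 0.25]
```

View pics/k1.png

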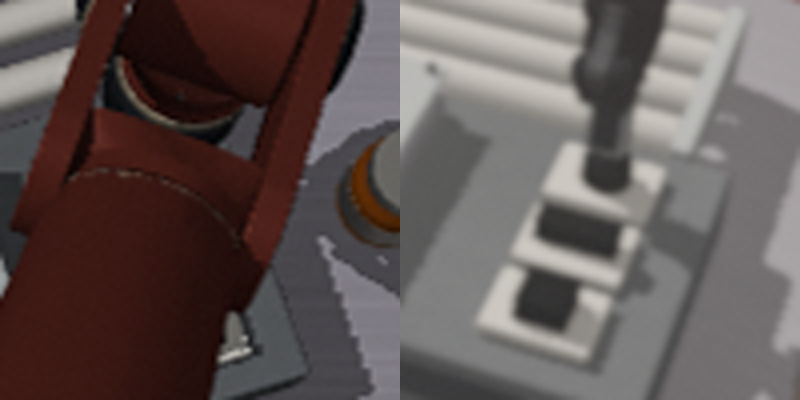

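The side view (right panel) shows the fingertips centred over the round key, at about (605,185) in the panel. Pressing in small steps.

Emit:
{"op": "step_arm", "data": {"increments": "0 0 0.2 0 0 0;0 0 0.1 0 0 0;0 0 0.1 0 0 0;0 0 0.1 0 0 0;0 0 0 0 0 0"}}

```text
t: 6.08
tool_pos: [0.6554, -0.1758, 0.0644]
tool_rot: [3.106, 0.465, 0.003]
contact_force: [0.7, -0.4, 3.0]
opening: -0.0002
```

Emit:
{"op": "step_arm", "data": {"increments": "0 0 0.1 0 0 0;0 0 0.06 0 0 0;0 0 0.06 0 0 0;0 0 0 0 0 0"}}

```text
t: 6.42
tool_pos: [0.6555, -0.1758, 0.061]
tool_rot: [3.106, 0.465, 0.002]
contact_force: [-3.7, 1.3, 11.2]
opening: 0.0002
```

Emit:
{"op": "step_arm", "data": {"increments": "0 0 0.04 0 0 0;0 0 0 0 0 0;0 0 0 0 0 0"}}

```text
t: 6.67
tool_pos: [0.6556, -0.1758, 0.0609]
tool_rot: [3.106, 0.465, 0.002]
contact_force: [-5.9, 1.3, 15.3]
opening: 0.0
```

Run:
```python
from h import *
rep([*mw(-.055,-.14),.09])
```

```text
t 6.67 p [ 0.6556 -0.1758  0.0609] xang 0.297 zax [ 0.001 -0.001 -1.   ] F [-5.85  1.26 15.27] open 0.0
steps to target (full-scale) [-4.45  0.02 -1.17]
```

The round key is bottomed, with z stopped at 0.061 and 15 N of force. Lifting and moving to the square key.

Emit:
{"op": "step_arm", "data": {"increments": "0 0 -0.6 0 0 0;0 0 -0.8 0 0 0;-0.88 0 0 0 0 0;-0.88 0 0 0 0 0;-0.88 0 0 0 0 0;-0.88 0 0 0 0 0;-0.88 0 0 0 0 0;0 0 0 0 0 0;0 0 0.5 0 0 0;0 0 0.35 0 0 0;0 0 0 0 0 0"}}

```text
t: 7.58
tool_pos: [0.5483, -0.2065, 0.0678]
tool_rot: [-3.104, -0.465, 0.006]
contact_force: [-1.1, 0.2, -0.9]
opening: -0.0002
```

Run:
```python
from h import *
rep([*mw(-.055,-.14),.061])
n='side';x0,x1,y0,y1=370,470,220,320
d=ctrl.get_image(n);im=d['pixels'][:,:,::-1];cv2.imwrite(f'pics/k2.png',cv2.resize(im[y0:y1,x0:x1],None,fx=5,fy=5,interpolation=cv2.INTER_CUBIC))
```

```text
t 7.58 p [ 0.5483 -0.2065  0.0678] xang 0.297 zax [-0.004  0.002 -1.   ] F [-1.14  0.21 -0.9 ] open -0.0002
steps to target (full-scale) [0.01 0.1  0.27]
```

View pics/k2.png

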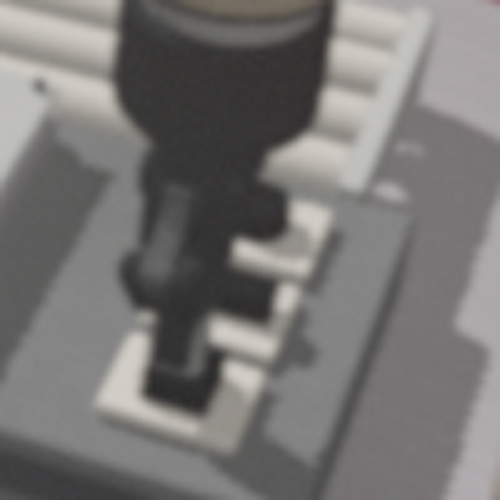

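The tips are over the square key, at about (180,370) in this crop. Pressing.

Emit:
{"op": "step_arm", "data": {"increments": "0 0 0.1 0 0 0;0 0 0.1 0 0 0;0 0 0.06 0 0 0;0 0 0.06 0 0 0;0 0 0 0 0 0"}}

```text
t: 8.05
tool_pos: [0.5502, -0.2076, 0.0635]
tool_rot: [3.107, 0.465, 0.002]
contact_force: [1.0, 2.2, 4.0]
opening: -0.0001
```

Emit:
{"op": "step_arm", "data": {"increments": "0 0 0.08 0 0 0;0 0 0.06 0 0 0;0 0 0.04 0 0 0;0 0 0 0 0 0;0 0 0 0 0 0"}}

```text
t: 8.47
tool_pos: [0.5503, -0.2077, 0.0609]
tool_rot: [3.107, 0.465, 0.002]
contact_force: [-4.0, 5.0, 12.5]
opening: -0.0001
```

Emit:
{"op": "step_arm", "data": {"increments": "0 0 0.04 0 0 0;0 0 0 0 0 0;0 0 -0.6 0 0 0;0 0 -0.8 0 0 0;0.73 0 0 0 0 0;0.73 0 0 0 0 0;0.73 0 0 0 0 0;0 0 0 0 0 0;0 0 0.5 0 0 0;0 0 0.35 0 0 0;0 0 0 0 0 0"}}

```text
t: 9.38
tool_pos: [0.599, -0.1911, 0.0673]
tool_rot: [-3.104, -0.464, 0.008]
contact_force: [-1.2, 0.0, -0.4]
opening: 0.0001
```

Run:
```python
from h import *
rep([*mw(0,-.14),.061])
n='side';x0,x1,y0,y1=370,470,220,320
d=ctrl.get_image(n);im=d['pixels'][:,:,::-1];cv2.imwrite(f'pics/k3.png',cv2.resize(im[y0:y1,x0:x1],None,fx=5,fy=5,interpolation=cv2.INTER_CUBIC))
```

```text
t 9.38 p [ 0.599  -0.1911  0.0673] xang 0.297 zax [-0.006  0.002 -1.   ] F [-1.2   0.   -0.38] open 0.0001
steps to target (full-scale) [0.1  0.1  0.25]
```

View pics/k3.png

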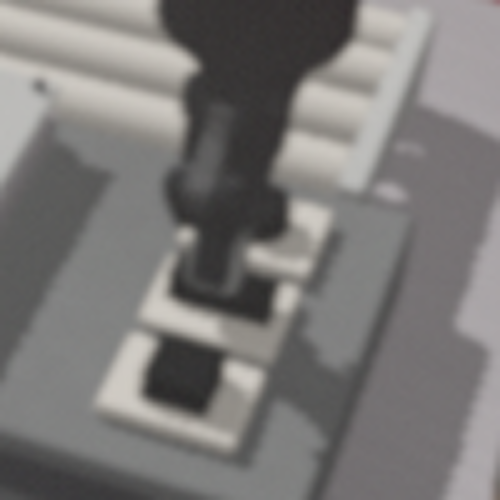

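The tips are centred on the bar key, and the square key has sprung back up. Pressing.

Emit:
{"op": "step_arm", "data": {"increments": "0 0 0.1 0 0 0;0 0 0.1 0 0 0;0 0 0.06 0 0 0;0 0 0.06 0 0 0;0 0 0.08 0 0 0;0 0 0.06 0 0 0;0 0 0.04 0 0 0;0 0 0 0 0 0;0 0 0 0 0 0"}}

```text
t: 10.18
tool_pos: [0.6019, -0.192, 0.0609]
tool_rot: [3.107, 0.465, -0.001]
contact_force: [-6.9, 1.0, 12.1]
opening: 0.0003
```

The bar key is bottomed too, at z 0.061 and 12 N. Lifting and moving to the fastener, opening the fingers on the way.

Emit:
{"op": "step_arm", "data": {"increments": "0 0 0.04 0 0 0;0 0 0 0 0 0;0 0 -0.7 0 0 0;0 0 -1 0 0 0;0 0 -1 0 0 0;0 0 -1 0 0 0;0 0 -0.7 0 0 0;0 -0.8 0 0 0 0;0 -0.8 0 0 0 0;0 -0.8 0 0 0 0;0 -0.8 0 0 0 0;0 -0.8 0 0 0 0"}}

```text
t: 11.18
tool_pos: [0.5726, -0.0951, 0.1676]
tool_rot: [-3.107, -0.464, -0.002]
contact_force: [0.1, 0.2, 0.6]
opening: -0.0
```

Emit:
{"op": "step_arm", "data": {"increments": "0 -0.8 0 0 0 0;0 -0.8 0 0 0 0;0 -0.8 0 0 0 0;0 -0.8 0 0 0 0;0 -0.8 0 0 0 0;0 -0.8 0 0 0 0;0 -0.8 0 0 0 0;0 -0.8 0 0 0 0;0 0 0 0 0 1;0 0 0 0 0 1;0 0 0 0 0 1;0 0 0 0 0 1", "fingers": 1}}

```text
t: 12.18
tool_pos: [0.526, 0.0574, 0.1676]
tool_rot: [-3.137, 0.169, -0.002]
contact_force: [-0.1, 0.2, 0.3]
opening: 0.0856
```

Emit:
{"op": "step_arm", "data": {"increments": "0 0 0 0 0 1;0 0 0 0 0 1;0 0 0 0 0 0;0 0 0 0 0 0"}}

```text
t: 12.52
tool_pos: [0.5259, 0.0571, 0.1676]
tool_rot: [-3.106, 0.47, -0.001]
contact_force: [0.2, -0.0, -0.6]
opening: 0.0855
```

Run:
```python
from h import *
rep([*mw(0,.12),.086])
d=ctrl.get_image('side');im=d['pixels'][:,:,::-1];cv2.imwrite(f'pics/f1.png',cv2.resize(im[150:310,220:420],None,fx=4,fy=4,interpolation=cv2.INTER_CUBIC))
# slot check from initial readings
t=ctrl.get_image('top')
a=ray(t,305,244.6,.076);b=ray(t,310.7,268.6,.076);print('slot mid',(a+b)/2,'mw',mw(0,.12), 'bar', .297+np.pi/2-1.25)
cv2.imwrite('pics/t1.png',t['pixels'][:,:,::-1])
```

```text
t 12.52 p [0.5259 0.0571 0.1676] xang -0.3 zax [ 0.  0. -1.] F [ 0.24 -0.03 -0.62] open 0.0855
steps to target (full-scale) [0.01 0.05 3.27]
slot mid [0.52551371 0.05450576 0.076     ] mw [0.52588166 0.05584625] bar 0.6177963267948965
```

View pics/f1.png

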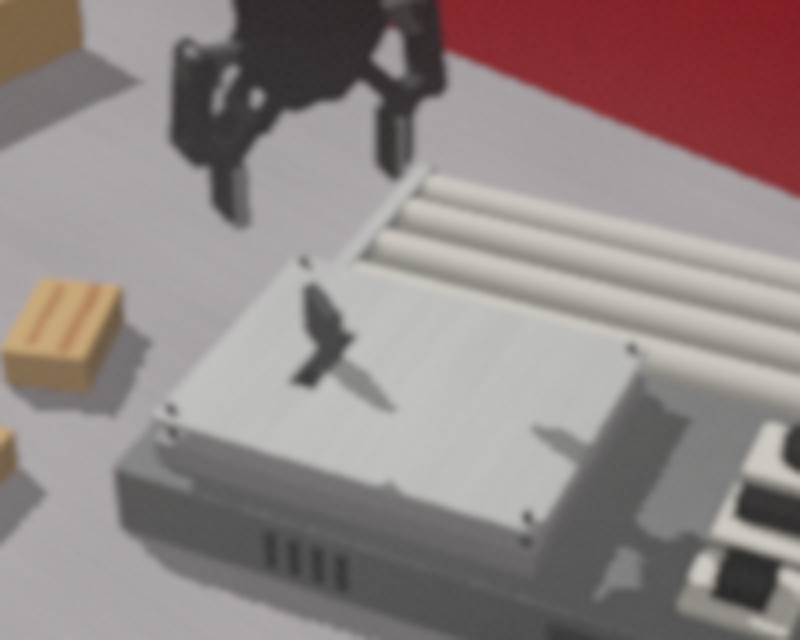

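The fingers straddle the bar, which is at about (320,315) in the crop. Descending around it and then closing.

Emit:
{"op": "step_arm", "data": {"increments": "0 0.07 1 0 0 0.2;0 0 1 0 0 0;0 0 0.8 0 0 0;0 0 0.4 0 0 0;0 0 0 0 0 0"}}

```text
t: 13.03
tool_pos: [0.5231, 0.0553, 0.0848]
tool_rot: [3.1, -0.504, -0.009]
contact_force: [0.1, 0.0, -0.4]
opening: 0.0854
```

Run:
```python
from h import *
rep([*mw(0,.12),.086])
d=ctrl.get_image('side');im=d['pixels'][:,:,::-1];cv2.imwrite(f'pics/f2.png',cv2.resize(im[150:310,220:420],None,fx=4,fy=4,interpolation=cv2.INTER_CUBIC))
```

```text
t 13.03 p [0.5231 0.0553 0.0848] xang -0.322 zax [-0.005  0.    -1.   ] F [ 0.08  0.04 -0.41] open 0.0854
steps to target (full-scale) [ 0.1  -0.05 -0.05]
```

View pics/f2.png

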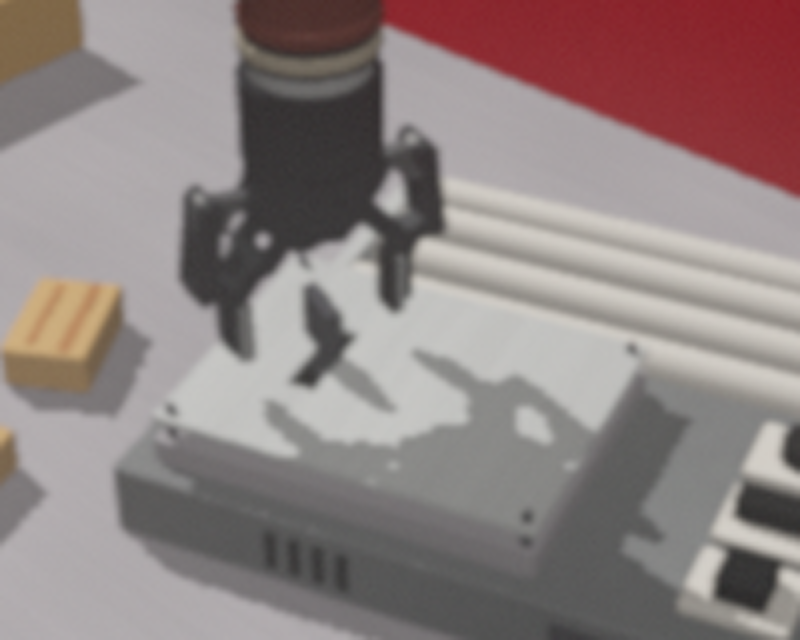

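Emit:
{"op": "step_arm", "data": {"increments": "0 0 0 0 0 0;0 0 0 0 0 0;0 0 0 0 0 0;0 0 0 0 0 0;0 0 0 0 0 0;0 0 0 0 0 0;0 0 0 0 0 0;0 0 0 0 0 0;0 0 0 0 0 0;0 0 0 0 0 0", "fingers": -1, "newtons": 30}}

```text
t: 13.92
tool_pos: [0.5274, 0.0549, 0.0887]
tool_rot: [-3.1, 0.505, -0.009]
contact_force: [7.9, -1.5, -2.6]
opening: 0.0095
```

Run:
```python
from h import *
rep([*mw(0,.12),.086])
print(ctrl.get_obs()['wrist_torque'])
d=ctrl.get_image('side');im=d['pixels'][:,:,::-1];cv2.imwrite(f'pics/f3.png',cv2.resize(im[180:270,260:370],None,fx=6,fy=6,interpolation=cv2.INTER_CUBIC))
```

```text
t 13.92 p [0.5274 0.0549 0.0887] xang -0.323 zax [ 0.006 -0.001 -1.   ] F [ 7.95 -1.47 -2.57] open 0.0095
steps to target (full-scale) [-0.07 -0.02  0.11]
[-0.07363321 -0.87139434  0.07303923]
```

View pics/f3.png

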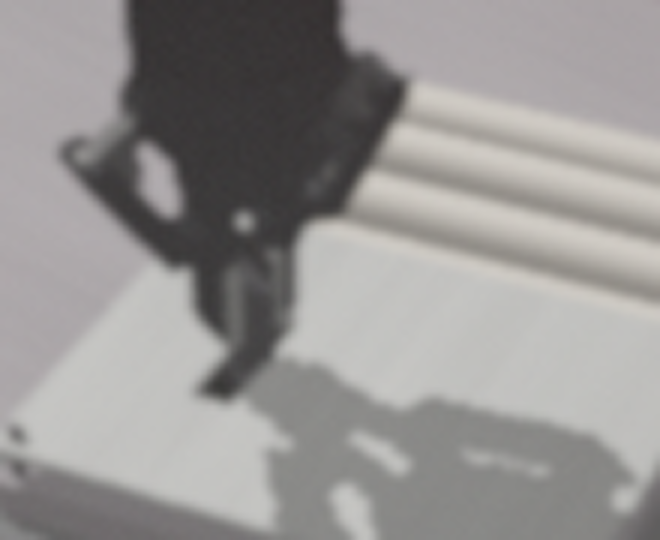

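The grip is on, with the opening reading 9.5 mm on a bar of about 10 mm. I'll turn 0.95 rad clockwise, with a small shift to ease the side load.

Emit:
{"op": "step_arm", "data": {"increments": "0.06 0 0 0 0 0;0 0 0 0 0 0.6;0 0 0 0 0 0.8;0 0 0 0 0 0.8;0 0 0 0 0 0.8;0 0 0 0 0 0.8;0 0 0 0 0 0.8;0 0 0 0 0 0.8;0 0 0 0 0 0.8;0 0 0 0 0 0.8;0 0 0 0 0 0.8;0 0 0 0 0 0.8"}}

```text
t: 14.97
tool_pos: [0.5269, 0.0556, 0.0887]
tool_rot: [-2.603, 1.756, 0.001]
contact_force: [-0.1, 3.2, 2.6]
opening: 0.0092
```

Emit:
{"op": "step_arm", "data": {"increments": "0 0 0 0 0 0.9;0 0 0 0 0 0;0 0 0 0 0 0"}}

```text
t: 15.22
tool_pos: [0.5269, 0.0556, 0.0887]
tool_rot: [-2.527, 1.864, 0.001]
contact_force: [-2.0, 3.0, 5.8]
opening: 0.0094
```

Run:
```python
from h import *
rep([*mw(0,.12),.086])
print(ctrl.get_obs()['wrist_torque'])
```

```text
t 15.22 p [0.5269 0.0556 0.0887] xang -1.271 zax [ 0.     0.002 -1.   ] F [-2.03  3.01  5.78] open 0.0094
steps to target (full-scale) [-0.02  0.04  0.11]
[ 0.83199207  0.31851383 -0.04566133]
```

The tool reached -1.271 rad, in line with machine x. Releasing and lifting, then moving aside to look.

Emit:
{"op": "step_arm", "data": {"increments": "0 0 0 0 0 0;0 0 0 0 0 0;0 0 0 0 0 0;0 0 0 0 0 0;0 0 0 0 0 0;0 0 -0.6 0 0 0;0 0 -1 0 0 0;0 0 -1 0 0 0;0 0 -1 0 0 0;0 0 -0.5 0 0 0;0 0 0 0 0 0", "fingers": 1}}

```text
t: 16.13
tool_pos: [0.5288, 0.0546, 0.1942]
tool_rot: [-2.523, 1.865, -0.009]
contact_force: [1.1, 0.1, 0.8]
opening: 0.0851
```

Emit:
{"op": "step_arm", "data": {"increments": "1 0 0 0 0 0;1 0 0 0 0 0;1 0 0 0 0 0;1 0 0 0 0 0;0.3 0 0 0 0 0;0 0 0 0 0 0;0 0 0 0 0 0;0 0 0 0 0 0;0 0 0 0 0 0", "fingers": -1}}

```text
t: 16.88
tool_pos: [0.5578, -0.0468, 0.1899]
tool_rot: [2.528, -1.866, -0.001]
contact_force: [0.6, -0.1, -0.1]
opening: 0.0
```

Run:
```python
from h import *
rep([*mw(0,.01),.076])
d=ctrl.get_image('side');im=d['pixels'][:,:,::-1];a=cv2.resize(im[180:280,240:390],None,fx=5,fy=5,interpolation=cv2.INTER_CUBIC);cv2.imwrite('pics/f4.png',a)
d=ctrl.get_image('top');im=d['pixels'][:,:,::-1];a=cv2.resize(im[200:310,260:400],None,fx=5,fy=5,interpolation=cv2.INTER_CUBIC);cv2.imwrite('pics/t4.png',a)
```

```text
t 16.88 p [ 0.5578 -0.0468  0.1899] xang -1.272 zax [-0.001  0.    -1.   ] F [ 0.57 -0.12 -0.07] open 0.0
steps to target (full-scale) [0.1  0.02 4.55]
```

View pics/f4.png

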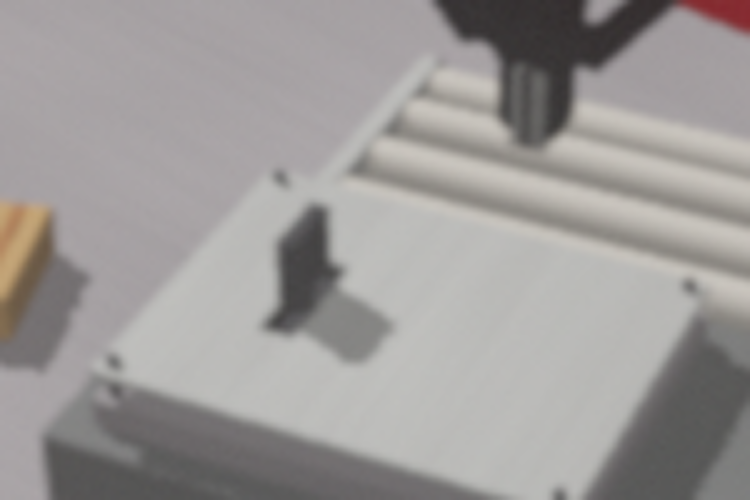

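View pics/t4.png

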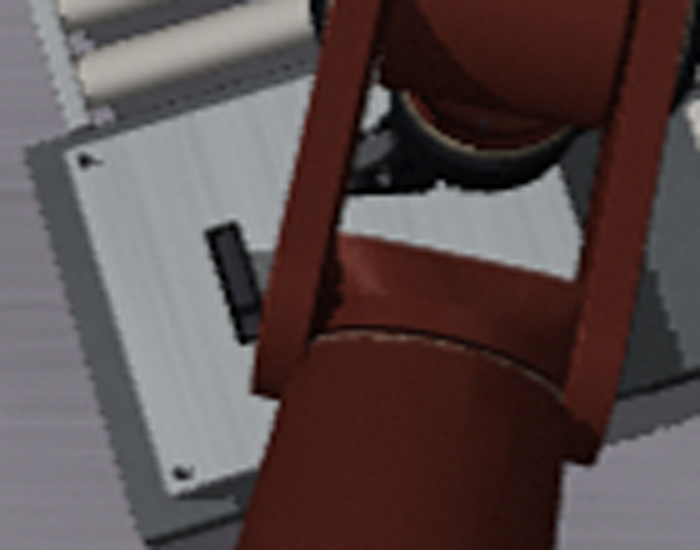

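Both views show the bar lying in line with the slot; in the top crop it runs from about (220,230) to (250,335). Descending onto the press point.

Emit:
{"op": "step_arm", "data": {"increments": "0.1 0 1 0 0 0;0 0 1 0 0 0;0 0 1 0 0 0;0 0 0.8 0 0 0;0 0 0.4 0 0 0;0 0 0 0 0 0;0 0 0.2 0 0 0;0 0 0.1 0 0 0;0 0 0.1 0 0 0;0 0 0 0 0 0"}}

```text
t: 17.82
tool_pos: [0.5597, -0.0505, 0.0762]
tool_rot: [-2.526, 1.867, -0.003]
contact_force: [0.8, -0.1, 0.5]
opening: -0.0002
```

Emit:
{"op": "step_arm", "data": {"increments": "0 0 0.1 0 0 0;0 0 0.1 0 0 0;0 0 0.1 0 0 0;0 0 0 0 0 0"}}

```text
t: 18.15
tool_pos: [0.5598, -0.0505, 0.0693]
tool_rot: [-2.526, 1.867, -0.002]
contact_force: [-2.0, 1.3, 7.5]
opening: 0.0001
```

The cover has moved 7 mm at 7.5 N, so it is past the point where the ears would block it. Continuing down to flush.

Emit:
{"op": "step_arm", "data": {"increments": "0 0 0.1 0 0 0;0 0 0.1 0 0 0;0 0 0.06 0 0 0;0 0 0 0 0 0"}}

```text
t: 18.48
tool_pos: [0.5599, -0.0506, 0.064]
tool_rot: [-2.526, 1.867, -0.001]
contact_force: [-5.8, 1.3, 11.5]
opening: 0.0001
```

Emit:
{"op": "step_arm", "data": {"increments": "0 0 0.06 0 0 0;0 0 0.06 0 0 0;0 0 0 0 0 0;0 0 0 0 0 0;0 0 0 0 0 0"}}

```text
t: 18.9
tool_pos: [0.56, -0.0506, 0.0639]
tool_rot: [2.527, -1.867, 0.0]
contact_force: [-15.2, 2.1, 26.2]
opening: -0.0003
```

Run:
```python
from h import *
rep([*mw(0,.01),.064])
d=ctrl.get_image('side');im=d['pixels'][:,:,::-1];a=cv2.resize(im[180:330,180:380],None,fx=4,fy=4,interpolation=cv2.INTER_CUBIC);cv2.imwrite('pics/f5.png',a)
d=ctrl.get_image('top');cv2.imwrite('pics/t5.png',d['pixels'][:,:,::-1])
```

```text
t 18.9 p [ 0.56   -0.0506  0.0639] xang -1.273 zax [-0. -0. -1.] F [-15.22   2.08  26.19] open -0.0003
steps to target (full-scale) [-0.07  0.06 -0.  ]
```

View pics/f5.png

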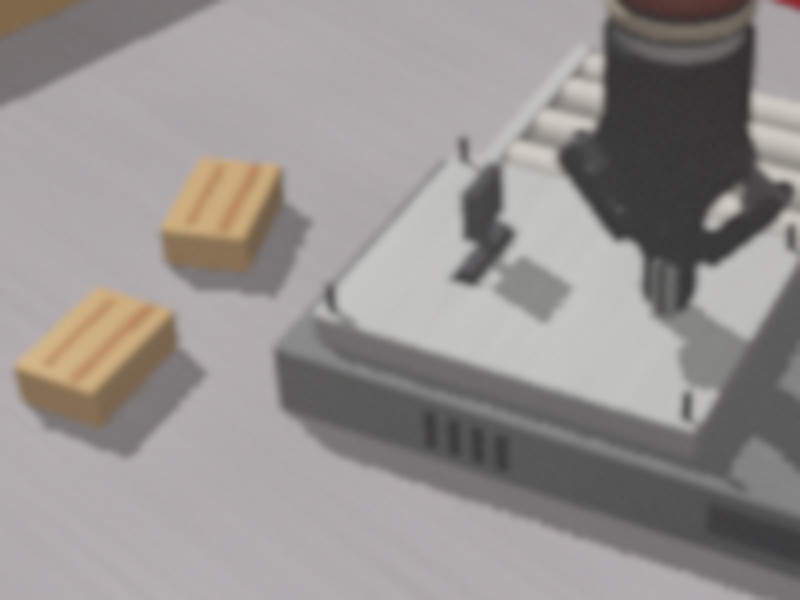

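View pics/t5.png

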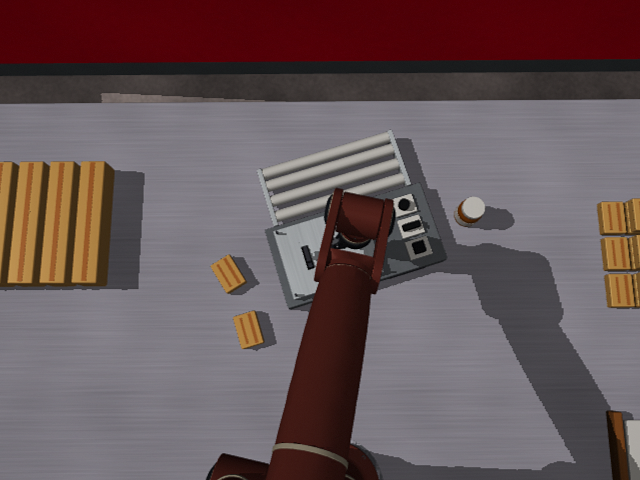

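The cover is down with the fingertips at z = 0.0639, the guide pins stand well proud of it, and the soap and jar haven't moved. The push is 26 N, more than needed, so I'll ease it slightly before handing in.

Emit:
{"op": "step_arm", "data": {"increments": "0 0 -0.03 0 0 0;0 0 0 0 0 0;0 0 0 0 0 0;0 0 0 0 0 0;0 0 0 0 0 0;0 0 0 0 0 0"}}

```text
t: 19.5
tool_pos: [0.5599, -0.0506, 0.0639]
tool_rot: [2.527, -1.867, 0.001]
contact_force: [-12.0, 1.6, 22.7]
opening: -0.0004
```

Run:
```python
from h import *
rep(); print(ctrl.finish_job()); rep()
```

```text
t 19.5 p [ 0.5599 -0.0506  0.0639] xang -1.273 zax [ 0. -0. -1.] F [-11.98   1.63  22.68] open -0.0004
the job is handed in; nothing more can be done
None
the job is handed in; nothing more can be done
```

I carried out the whole job in the order asked and handed it in at 19.5 s, still pressing the cover flush. The hand-in reports no verdict.

- **Keys:** I pressed round, then square, then bar with shut fingers. Each stopped at z = 0.061 m, the fully-down height, with at least 12 N on it. A key needs about 5 N.
- **Fastener:** I gripped the bar (opening 9.5 mm), turned it about 0.95 rad clockwise and let go. Both cameras then showed it in line with the slot.
- **Cover:** It went down with no block from the ears. The last reading had the fingertips at z = 0.0639 m (flush is 0.064 m), with a 23 N downward push.
- **Bystanders:** The last picture shows the soap bars and the jar where they were.

No check failed. Two readings were less clean:
- **Pose fit:** the cover corners and the keys disagreed by up to about 3 mm, with no visible effect on the contacts.
- **Side force:** the final press also carries about 12 N sideways, but the fingertips showed no slip.

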